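# Refit the tap handwheel and open the tap to its mark

### The job

The black handwheel has been taken off the steel water tap on the tea table. Put it back over the tap's flat-sided spindle, feeling gently for the angle at which it drops on rather than forcing it, and let it down fully home; only then turn it until the pointer on its rim stands right at the upright tab on the far side of the dial, let go and leave it there. Do not push the tea things about.

Things in the scene. Friction and masses are not known exactly. Their poses are not given: they have to be found in the camera images.
- wheel_center (a point): Centre of the loose matt black handwheel, on its axis, half-way up (31 mm above its underside; all sizes here are in mm). 62 high, 0.14 kg: disc 84 in diameter, 10 thick; on top an upright grip bar along x, 56 long, 14 thick, 36 high; underneath a boss 40 x 30, 16 high, on which it lies. The disc's top is 5 below this point, the bar's top 31 above. x towards the pointer, z up.
- wheel: The same handwheel; origin at the centre of the boss's underside, x towards the pointer, z up. In the underside is a slot 28 mm long (along x), 12 mm wide, 16 mm deep. It fits the spindle with 1 mm play on each side, either way round (a half turn makes no difference to the fit).
- pointer (a point): Tip of the handwheel's pointer, a lug 6 wide standing 8 out from the rim at mid-thickness of the disc, with a thin white line on top: 50 mm from the wheel's axis along its x, 21 above the boss's underside.
- tap: The steel tap, fixed on the table at a place and yaw that differ each time, with a round dial plate on top, 124 mm in diameter, its top 90 mm above the table. Origin on its axis at table height, x towards the mark, z up. The spout points to -x, 105 mm long, below the plate.
- seat (a point): Centre of the plate's flat top; x towards the mark, z up. Here the brass spindle rises: a bar of section 26 x 10 mm, 14 mm high, top edges chamfered 1.2 mm. Home means the wheel's boss lies flat on the plate. The spindle's angle is not reported: its 26 side starts crosswise to x (along y), up to 0.95 rad either way of that.
- spindle_top (a point): Centre of the spindle's top, 14 mm above the plate (axes are the tap's, not the spindle's). The wheel drops on only within about 0.1 rad of the spindle's angle. Pressed lightly (5 to 10 N) and turned, it slides over the spindle until it catches. The spindle turns stiffly (0.2 N m), 2.7 rad each way from crosswise, and stays where left.
- mark (a point): Where the pointer's tip has to be: 50 mm from the axis along the seat's x, 21 mm above the plate, just inside the upright tab (6 x 6, 22 high, in mm, 54 to 60 from the axis, on the plate's far edge). The small flat ticks on the plate every 10 degrees are only a scale.
- kettle_lid: Black kettle lid, a loose round disc 88 mm in diameter with a small round knob, 37 high, on the table; not the handwheel. Origin at the centre of its underside.
- tea_cup: Small dark clay cup, 64 mm in diameter, 45 high, loose on the table. Origin at the centre of its underside.
- gaiwan: Dark clay lidded tea bowl on a saucer, 100 mm in diameter, 86 high, loose. Origin at the centre of its underside.
- tray_cup1: Small dark clay cup, 62 mm in diameter, 42 high, standing in the black tray (200 x 280, 22 high) with two more cups and a jar 85 high. Origin at the centre of its underside.
There are look-alikes about, which are no part of the job. Leave any pink or red look-alike of the wheel alone.

How it is judged (in metres and radians):
On the way, in this order (a step that is already met when the one before it is completed fails the run):
1. the handwheel is down on the spindle (within 4 mm of home) (z of wheel_center in the frame of seat below 0.035 m and horizontal distance between wheel_center and seat below 0.005 m and angle between wheel_center's own z axis and vertical below 0.08 rad), for 0.2 s.
2. the pointer stands at the mark, the wheel still home (distance between pointer and mark below 0.005 m and z of wheel_center in the frame of seat below 0.0335 m), for 0.2 s.
At the end, for the whole second after the job is handed in: The handwheel is home on the spindle (its boss within 2.5 mm of the dial plate, within 5 mm of the axis, upright within 0.08 rad), its pointer tip is within 5 mm of the mark, and it is at rest (all of step 2 and horizontal distance between wheel_center and seat below 0.005 m and angle between wheel_center's own z axis and vertical below 0.08 rad and linear speed of wheel below 0.01 m/s); the robot touches nothing.
It fails at once if the handwheel is forced against the tap with more than 50 N (contact force between wheel and tap above 50 N).
It fails at once if a tea thing is pushed by more than 20 mm (distance of any of kettle_lid, tea_cup, gaiwan, tray_cup1 from where it was at the start of the episode above 0.02 m).
It also fails if it takes over 54 s, if anything falls off the work surface, if the arm or the gripper's body presses on something with over 40 N, if the wrist force passes 120 N, or if a joint passes its speed limit or range.

### The arm

A 6-joint arm with a two-finger parallel gripper is mounted at the origin on the work surface. World frame = base frame: x ahead of the robot, y to its left, z up, the work surface at z = 0. Lengths are in m, angles in degrees, forces in N, time in s.
With the tool pointing down it reaches from about 0.3 to 0.775 m from the base axis. Payload 14.6 kg.
Tool frame: the origin (TCP) lies on the centre line of the jaws, within the pads' length; the fingertips stand 19 mm ahead of it and the grasp point (between the pads) is the TCP; z points along the fingers, x is the direction in which the jaws open and shut, and the axes are right-handed (so a half turn about z gives the same grasp; the last joint's range is limited). The gripper opens to 94 mm and grips with 3 to 60 N. Pads are 16 mm wide; open, the fingers measure 119 mm over their backs; the gripper's body (75 mm by 177 mm) begins 78 mm behind the grasp point.
Start: joints at [63.048, 17.183, 87.147, -0, 75.671, -3.816], TCP at [0.216, 0.506, 0.224] pointing down, gripper open.
Joint ranges: [-173.82, 173.82], [-45.26, 126.66], [13.44, 144.39], [-59.66, 239.66], [0, 175.72], [-146.38, 146.38]. Speed limits (degrees/s): [127.2, 127.2, 147.25, 180, 180, 180].

### API

Orientations are given as [roll, pitch, yaw] about the fixed x, y, z axes, in that order (R = Rz(yaw) Ry(pitch) Rx(roll)).
In Python, from bench import robot gives the robot as it stands.
- The arm moves only by the tool apply_moves, never from a script. Its argument "increments" is a list of rows, each a list of 7 numbers: the turn, a rotation vector about the tool's x, y, z in degrees, then the shift along the tool's x, y, z in mm, then the finger opening in mm, from 0 to 94. A call has 1 to 5 rows; each row is the pose to reach, as a shift and turn from the pose commanded when the call began, along the tool's axes at that moment; what a row does not reach only later rows make up. A row lasts 1/8 s, in which the tool goes at most 62.5 mm and 10.7 degrees, less where a joint would pass 70% of its speed; a pose out of reach is approached as far as the arm can. A call with a gripper value outside its range is refused whole. The fingers move at their own pace and stop on an object; the grip force is fixed at half the most. Time passes only in rows, so rows that repeat a pose let the fingers close. It gives the time, the measured TCP pose, the force and the opening at its end, in the units of the state.
- robot.read_state(): the state, without advancing time (a new reading comes with each control period).
- robot.camera(name): name is "scene" or "top" or "wrist"; returns (picture, depth): 384x512x3 uint8, red, green, blue; 384x512 float32, m along the optical axis (not along the pixel's ray), 0 where there is no reading.
- robot.camera_model(name): a dict with "intrinsics" (3x3 intrinsics, pixels), "position" and "rotation" of the camera in the world. Camera axes: x right, y down, z forward; pixel columns grow to the right and rows downward; lengths in m; the calibration is good to about 2 mm. A picture is of the moment at which its call begins: read the wrist's pose just before it. camera_model takes no time and is no camera call; for the wrist camera it gives the pose at the moment of the call.
- robot.job_done(): hands the job in, once; it reports no verdict.
The state is a dict: "time_s": time; "q": joint angles; "qd": joint speeds; "tau": joint torques, N m; "position": TCP position; "tool_rot": TCP orientation; "ft_force": force on the tool from outside, world axes, zero at the start; "ft_torque": the same for the moment, N m; "finger_gap": opening from 0.0 (shut) to 1.0 (fully open).
Only numpy, scipy, OpenCV 4.12 (cv2) and the standard library are available. Lean on these libraries where they do the work, as an engineer would, in place of code of your own. Each camera call takes 0.05 s, during which the arm holds its last target.

## Working session

There is one attempt and no reset: what is moved stays moved. The work goes in short steps, Python scripts to look and compute and a tool call to move; the robot and the scene stay as the last step left them, time stands still between calls to the robot, and variables do not carry over. Pictures are saved under pics/ and viewed, and the job is handed in when it is done.

Besides the shell and the picture viewer there is one more tool, called after "Request:" in YAML: its name, and indented under it one key for each argument. apply_moves: Moves the arm, as the interface text tells. Its arguments: {"type":"object","properties":{"increments":{"type":"array","items":{"type":"array","items":{"type":"number"}}}},"required":["increments"]}

```bash
ls; mkdir -p pics
python3 - <<'E'
from bench import robot
import cv2,numpy as np
for n in("scene","top"):
    p,d=robot.camera(n); cv2.imwrite(f"pics/{n}0.png",p[:,:,::-1]); np.savez(f"pics/{n}0.npz",p=p,d=d)
    m=robot.camera_model(n); print(n,m)
print(robot.read_state())
E
```

```text
pics
scene {'intrinsics': array([[354.3363286 ,   0.        , 258.65685724],
       [  0.        , 354.3363286 , 193.24341894],
       [  0.        ,   0.        ,   1.        ]]), 'position': array([ 1.15730616, -0.25924423,  0.81296391]), 'rotation': array([-1.40588874e+02, -1.19761730e-01,  6.25660578e+01])}
top {'intrinsics': array([[469.65065405,   0.        , 256.83955158],
       [  0.        , 469.65065405, 193.80632025],
       [  0.        ,   0.        ,   1.        ]]), 'position': array([ 0.44953631, -0.00455916,  1.09457116]), 'rotation': array([-169.19144506,   -0.29813719,  -88.99187768])}
{'time_s': 0.1, 'q': array([ 6.30492273e+01,  1.72126408e+01,  8.71746287e+01,  3.54227943e-05,
        7.56711246e+01, -3.81620790e+00]), 'qd': array([-0.03566466, -0.10370143, -0.03063742,  0.10666641, -0.01379858,
       -0.03469839]), 'tau': array([ 4.15608783e-04, -5.32637930e+01, -3.53290558e+01,  7.09220278e-02,
        2.35044770e-02, -1.78580291e-05]), 'position': array([0.21600272, 0.50558612, 0.2239568 ]), 'tool_rot': array([-1.79996079e+02,  5.82623591e-02,  6.68654284e+01]), 'ft_force': array([-0.074444  ,  0.51260915, -0.03035509]), 'ft_torque': array([ 0.05694534,  0.03120057, -0.03521888]), 'finger_gap': 0.9979004434045059}
```

View pics/scene0.png

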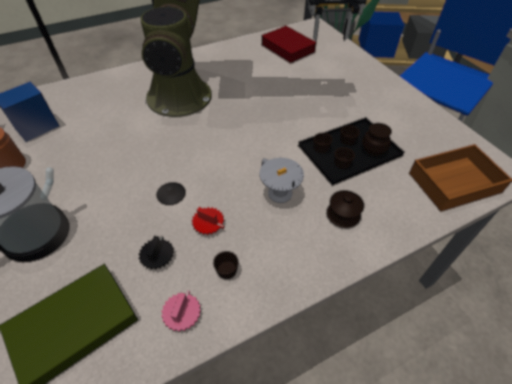

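View pics/top0.png

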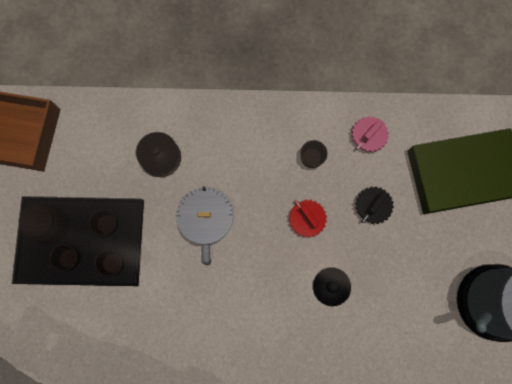

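The candidates in the top view are:
- black wheel with bar, (374,205): this is the one I want
- red look-alike, (308,218)
- pink look-alike, (370,134)
- black kettle lid with round knob, (332,286)
- dark cup, (314,154)

The tap is at (204,215), with its spindle at (204,214), the tab near (204,189) and the spout near (207,255). Next I check the choice in close crops.

```bash
cat > h.py <<'E'
import numpy as np,cv2
from scipy.spatial.transform import Rotation as R
def rot(m):
    return R.from_euler('xyz',m["rotation"],degrees=True).as_matrix()
def ray(m,u,v,z):
    K=m["intrinsics"];d=rot(m)@np.linalg.solve(K,np.array([u,v,1.]));p=m["position"]
    return p+d*(z-p[2])/d[2]
def proj(m,P):
    c=rot(m).T@(np.asarray(P)-m["position"]);q=m["intrinsics"]@c;return q[:2]/q[2]
E
python3 - <<'E'
from h import *
from bench import robot
p=np.load("pics/top0.npz")["p"];d=np.load("pics/top0.npz")["d"]
a=cv2.resize(p[165:245,334:414],(400,400),interpolation=cv2.INTER_CUBIC)
b=cv2.resize(p[175:255,164:244],(400,400),interpolation=cv2.INTER_CUBIC)
cv2.imwrite("pics/crop0.png",np.hstack([a,b])[:,:,::-1])
m=robot.camera_model("top")
print("wheel",ray(m,374,205,.026),"tap",ray(m,204,215,.09),"tab",ray(m,204,189,.112), "spout",ray(m,206,258,.06))
for n,u,v,z in[("red",308,218,.026),("cup",314,154,.045),("gaiwan",158,154,.086),("lid",332,286,.02),("pink",370,134,.026)]:print(n,ray(m,u,v,z))
for n in [(374,205),(374,215),(204,225),(250,215)]: 
    print(n,d[n[1],n[0]])
# contour of black wheel
g=p.max(2);x=np.uint8(g<55);n,l,s,c=cv2.connectedComponentsWithStats(x)
for i in range(1,n):
    if s[i,4]>80:print(s[i],c[i])
E
```

```text
wheel [ 0.63233175 -0.277463    0.026     ] tap [0.59271992 0.10676664 0.09      ] tab [0.64552715 0.10649349 0.112     ] spout [0.50231787 0.10205871 0.06      ]
red [ 0.59927245 -0.12492481  0.026     ]
cup [ 0.74620756 -0.13709955  0.045     ]
gaiwan [0.72801677 0.21452853 0.086     ]
lid [ 0.44702209 -0.17911501  0.02      ]
pink [ 0.80332863 -0.27294495  0.026     ]
(374, 205) 1.0483277
(374, 215) 1.077587
(204, 225) 1.0091249
(250, 215) 1.1064986
[  0  95  46  12 256] [ 21.8828125  100.80859375]
[  0 102  59  69 798] [ 42.85213033 139.96365915]
[ 408  130  104   84 4325] [474.68138728 168.05433526]
[ 137  133   43   44 1437] [157.81071677 154.0243563 ]
[301 141  26  27 539] [312.93506494 153.91651206]
[ 355  187   38   37 1013] [373.88746298 204.75123396]
[   13   197   131    89 10746] [ 78.62721012 241.36729946]
[ 456  265   56   77 3041] [484.5662611  300.50641236]
[ 313  268   38   38 1095] [331.35251142 286.86575342]
```

View pics/crop0.png

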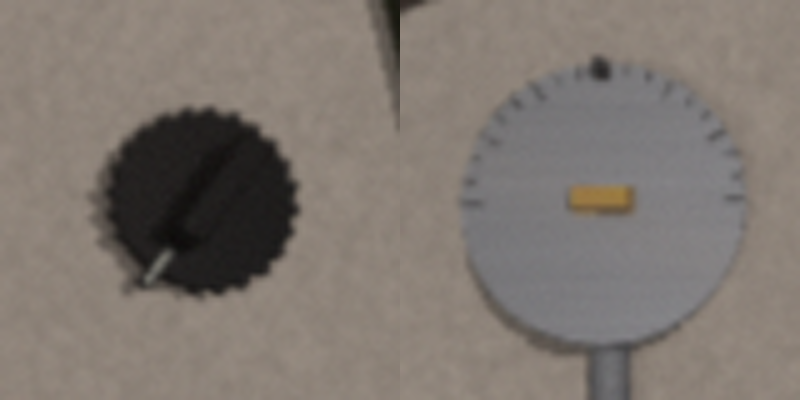

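Crop check: the left one is matt black with a toothed rim, an upright bar and a white pointer line at about px (363,222), so it is the handwheel. On the right is the tap, with the tab at px (204,188) and the brass spindle nearly crosswise. I refine the measurements and work out the first move.

```bash
cat >> h.py <<'E'
def state():
    from bench import robot
    return robot.read_state()
def plan(x,y,z,yaw,s=None):
    "increments in tool axes to reach (x,y,z,yaw) pointing down"
    s=s or state(); A=R.from_euler('xyz',s['tool_rot'],degrees=True)
    B=R.from_euler('xyz',[180,0,yaw],degrees=True)
    rv=(A.inv()*B).as_rotvec(degrees=True); t=A.inv().apply(np.array([x,y,z])-s['position'])*1000
    print("yaw now",s['tool_rot'][2],"turn",rv.round(2),"shift",t.round(1),"rows>=",max(np.linalg.norm(t)/62.5,np.linalg.norm(rv)/10.7).__round__(1))
    return rv,t
E
python3 - <<'E'
from h import *
from bench import robot
m=robot.camera_model("top");p=np.load("pics/top0.npz")["p"].astype(int)
# spindle
x=np.uint8((p[:,:,0]-p[:,:,2]>50)); x[:180]=0;x[250:]=0;x[:,:165]=0;x[:,245:]=0
c=max(cv2.findContours(x,0,2)[0],key=cv2.contourArea);print(cv2.minAreaRect(c))
(u,v),_,_=cv2.minAreaRect(c);print("spindle",ray(m,u,v,.104))
W=ray(m,373.9,204.7,.022)
print("wheel",W,"pointer tip",ray(m,363,222,.021), proj(m,W))
mm=robot.camera_model("wrist");s=state();print(mm,s['position'],s['tool_rot'])
Rt=R.from_euler('xyz',s['tool_rot'],degrees=True)
print("cam in tool",Rt.inv().apply(mm['position']-s['position']),Rt.inv().as_matrix()@rot(mm))
plan(.55,.107,.30,38)
E
```

```text
((203.5, 214.0), (4.0, 11.0), 90.0)
spindle [0.59285226 0.10636174 0.104     ]
wheel [ 0.63371693 -0.27827312  0.022     ] pointer tip [ 0.59300318 -0.25221079  0.021     ] [373.9 204.7]
{'intrinsics': array([[323.35165227,   0.        , 252.72698706],
       [  0.        , 323.35165227, 194.21324936],
       [  0.        ,   0.        ,   1.        ]]), 'position': array([0.14527853, 0.535977  , 0.38293375]), 'rotation': array([1.64733019e+02, 5.92313442e-02, 6.68876444e+01])} [0.21600272 0.50558612 0.2239568 ] [-1.79996079e+02  5.82623591e-02  6.68654284e+01]
cam in tool [-1.64774721e-06 -7.69880900e-02 -1.58971766e-01] [[ 9.99999925e-01  3.78510738e-04  8.57838276e-05]
 [-3.87740026e-04  9.64691129e-01  2.63383514e-01]
 [ 1.69385907e-05 -2.63383527e-01  9.64691203e-01]]
yaw now 66.86542842022621 turn [1.000e-02 6.000e-02 2.887e+01] shift [-235.4  463.7  -75.8] rows>= 8.4
```

```bash
python3 -c "
from h import *
plan(.593,.1064,.25,56)"
```

```text
yaw now 66.86542842022621 turn [ 0.    0.06 10.87] shift [-219.   503.5  -25.9] rows>= 8.8
```

Request:
apply_moves:
  increments:
    - [0,0,2.2,-43.8,100.7,-5.2,94]
    - [0,0,4.4,-87.6,201,-10.4,94]
    - [0,0,6,-110,252,-13,94]
    - [0,0,6,-110,252,-13,94]
    - [0,0,6,-110,252,-13,94]

```text
time_s: 0.72
position: [0.4062, 0.3033, 0.2374]
tool_rot: [180.0, 0.0, 60.7]
ft_force: [-0.2, 0.0, -0.2]
finger_gap: 0.998
```

```bash
python3 -c "
from h import *
print(state()['position']);plan(.593,.1064,.25,56)"
```

```text
[0.40624566 0.30325908 0.23741234]
yaw now 60.71136057352304 turn [0.01 0.02 4.71] shift [-80.3 259.2 -12.5] rows>= 4.3
```

Request:
apply_moves:
  increments:
    - [0,0,4.7,-80.3,259,-12.5,94]
    - [0,0,4.7,-80.3,259,-12.5,94]
    - [0,0,4.7,-80.3,259,-12.5,94]
    - [0,0,4.7,-80.3,259,-12.5,94]
    - [0,0,4.7,-80.3,259,-12.5,94]

```text
time_s: 1.35
position: [0.5932, 0.1066, 0.2492]
tool_rot: [-180.0, 0.0, 56.0]
ft_force: [-0.2, -0.5, -0.3]
finger_gap: 0.996
```

Run:
```python
from h import *
from bench import robot
s=state();print(s['position'],s['tool_rot'])
m=robot.camera_model("wrist");p,d=robot.camera("wrist")
import pickle;pickle.dump((m,p,d),open("pics/w1.pkl","wb"))
cv2.imwrite("pics/w1.png",p[:,:,::-1])
```

```text
[0.59323078 0.10656733 0.2491953 ] [-1.79964787e+02  4.63481535e-02  5.60002089e+01]
```

View pics/w1.png

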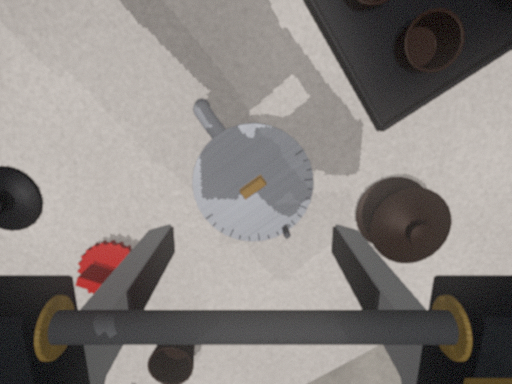

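The wrist view shows the plate at about (253,182), the spindle at (253,188) and the tab at (286,231). The arm's shadow falls across the plate, so I fit the plate from depth.

Run:
```python
from h import *
import pickle
m,p,d=pickle.load(open("pics/w1.pkl","rb"))
vv,uu=np.mgrid[:384,:512]
P=np.linalg.solve(m["intrinsics"],np.stack([uu.ravel(),vv.ravel(),np.ones(uu.size)]))*d.ravel()
P=(rot(m)@P).T+m["position"];P=P.reshape(384,512,3);Z=P[...,2]
print("plate z",np.median(Z[165:175,230:245]),"table",np.median(Z[60:70,130:140]))
x=np.uint8((abs(Z-.09)<.02));x[:110]=0;x[250:]=0;x[:,:185]=0;x[:,325:]=0
c=max(cv2.findContours(x,0,2)[0],key=cv2.contourArea)
# metric contour
C=np.array([ray(m,*q[0],.09)[:2] for q in c]);cc,r=cv2.minEnclosingCircle(np.float32(C*1000));print("encl",cc,r)
A=np.c_[2*C,np.ones(len(C))]
for _ in range(4):
    s=np.linalg.lstsq(A,(C**2).sum(1),rcond=None)[0];r=np.hypot(*(C-s[:2]).T);R0=np.sqrt(s[2]+s[:2]@s[:2]);k=abs(r-R0)<.003;C=C[k];A=A[k]
print("plate fit",s[:2],R0,len(C))
pi=p.astype(int);h=np.uint8(pi[:,:,0]-pi[:,:,2]>40);h[:165]=0;h[215:]=0;h[:,:225]=0;h[:,285:]=0
c2=max(cv2.findContours(h,0,2)[0],key=cv2.contourArea)
S=np.float32([ray(m,*q[0],.104)[:2]*1000 for q in c2]);print("spindle world mm",cv2.minAreaRect(S));
b=cv2.boxPoints(cv2.minAreaRect(S));e=[b[1]-b[0],b[2]-b[1]];e=max(e,key=np.linalg.norm);print("angle",np.degrees(np.arctan2(e[1],e[0]))%180)
t=ray(m,286,232,.11);t2=ray(m,285,227,.112);print("tab",t,t2,np.degrees(np.arctan2(*(t2[:2]-s[:2])[::-1])))
cv2.imwrite("pics/w1c.png",cv2.resize(p[110:260,180:330],(600,600),interpolation=cv2.INTER_CUBIC)[:,:,::-1])
```

```text
plate z 0.08892824813471198 table -0.0012010527906258228
encl (594.7056884765625, 106.14649200439453) 63.10009002685547
plate fit [0.59305543 0.10604786] 0.06096811331789823 179
spindle world mm ((591.5604248046875, 107.03948974609375), (11.221046447753906, 25.470661163330078), 0.6513388156890869)
angle 90.65136
tab [0.64713299 0.10963735 0.11      ] [0.64138612 0.11189873 0.112     ] 6.902578076740662
```

View pics/w1c.png

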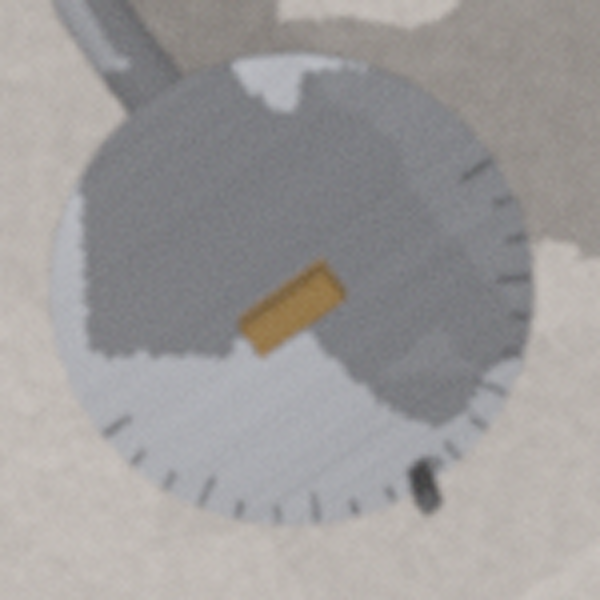

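Run:
```python
from h import *
import pickle
from bench import robot
m,p,d=pickle.load(open("pics/w1.pkl","rb"))
s=np.array([.593,.1063])
for u,v,z in[(287,235,.112),(285.7,227,.0905)]:
    t=ray(m,u,v,z)[:2]-s;print("tab",np.hypot(*t),np.degrees(np.arctan2(t[1],t[0])))
mt=robot.camera_model("top");
t=ray(mt,164+600/5,175+60/5,.112);print(t)
t=ray(mt,164+(600-400)/5,175+63/5,.112)[:2]-s;print("top tab",np.hypot(*t),np.degrees(np.arctan2(t[1],t[0])))
# spout direction, top: crop px (610,350..398)
for v in(370,395):
    t=ray(mt,164+(609-400)/5,175+v/5,.065)[:2]-s;print("spout",np.hypot(*t),np.degrees(np.arctan2(-t[1],-t[0])))
# ticks in wrist: longest ticks at crop (207,490),(317,507),(118,427),(478,170)
for u,v in[(118,427),(137,458),(172,480),(207,490),(240,508),(278,515),(317,507),(354,507),(391,493),(453,450),(480,422),(495,388),(519,317),(510,278),(516,238),(503,202),(478,170)]:
    t=ray(m,180+u/4,110+v/4,.09)[:2]-s;print(round(np.degrees(np.arctan2(t[1],t[0])),1),end=" ")
plan(.65,-.29,.25,56)
```

```text
tab 0.05662487932628058 2.760319764716856
tab 0.05702275521971084 3.4905007644005415
[ 0.65306805 -0.06412968  0.112     ]
top tab 0.055573951575813144 0.3210070297691955
spout 0.0715639172297696 2.869527196899121
spout 0.08240530765131784 2.778150303759786
-86.7 -77.2 -66.5 -57.0 -47.2 -37.2 -26.9 -17.4 -7.1 12.4 22.4 32.0 51.5 61.8 71.7 81.2 91.4 yaw now 55.979954747285696 turn [-0.02  0.05 -0.02] shift [-296.7  268.1   -0.7] rows>= 6.4
```

The ticks and spout give a tap yaw of about 2.5°, and the spindle's long side is at about 91°. Now to the wheel.

Run:
```python
from h import *
plan(.633,-.278,.19,56)
```

```text
yaw now 55.979954747285696 turn [-0.02  0.05 -0.02] shift [-296.2  247.3   59.3] rows>= 6.2
```

Request:
apply_moves:
  increments:
    - [0,0,0,-47,39,0,94]
    - [0,0,0,-94,78,0,94]
    - [0,0,0,-141,117,0,94]
    - [0,0,0,-188,156,9,94]
    - [0,0,0,-235,195,20,94]

```text
time_s: 2.02
position: [0.6227, -0.1957, 0.2297]
tool_rot: [180.0, -0.0, 56.2]
ft_force: [1.3, -0.3, -0.4]
finger_gap: 1.0
```

Request:
apply_moves:
  increments:
    - [0,0,0,-47,39,20,94]
    - [0,0,0,-61,52,39,94]
    - [0,0,0,-61,52,39,94]

```text
time_s: 2.4
position: [0.6313, -0.2744, 0.1887]
tool_rot: [-179.8, 0.0, 56.1]
ft_force: [-0.2, -0.4, 0.1]
finger_gap: 1.002
```

Run:
```python
from h import *
from bench import robot
s=state();print(s['position'],s['tool_rot'])
m=robot.camera_model("wrist");p,d=robot.camera("wrist")
import pickle;pickle.dump((m,p,d),open("pics/w2.pkl","wb"))
cv2.imwrite("pics/w2.png",p[:,:,::-1])
```

```text
[ 0.63128434 -0.27436006  0.18869113] [-1.79782028e+02  2.63622679e-02  5.60773728e+01]
```

View pics/w2.png

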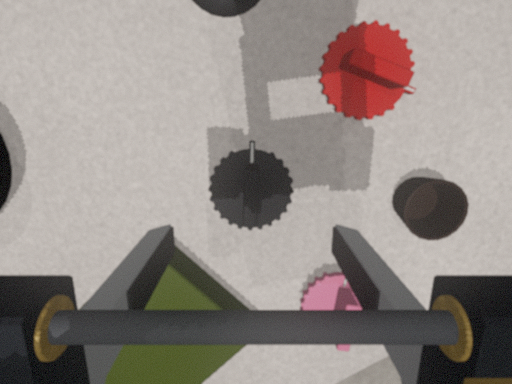

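Run:
```python
from h import *
import pickle
m,p,d=pickle.load(open("pics/w2.pkl","rb"))
vv,uu=np.mgrid[:384,:512]
P=np.linalg.solve(m["intrinsics"],np.stack([uu.ravel(),vv.ravel(),np.ones(uu.size)]))*d.ravel()
P=((rot(m)@P).T+m["position"]).reshape(384,512,3);Z=P[...,2]
sub=(slice(140,240),slice(200,305))
x=np.zeros(Z.shape,np.uint8);x[sub]=((Z[sub]>.012)|(p[sub].max(2)<45))
c=max(cv2.findContours(x,0,2)[0],key=cv2.contourArea)
# disc by dark mask at top z .026
C=np.array([ray(m,*q[0],.024)[:2] for q in c]);A=np.c_[2*C,np.ones(len(C))]
for _ in range(5):
    s=np.linalg.lstsq(A,(C**2).sum(1),rcond=None)[0];r=np.hypot(*(C-s[:2]).T);R0=np.sqrt(s[2]+s[:2]@s[:2]);k=abs(r-R0)<.003;C=C[k];A=A[k]
print("disc",s[:2],R0,len(C))
k=(Z[sub]>.05);B=P[sub][k];print("bar top pts",k.sum(),np.median(B[:,2]))
rc=cv2.minAreaRect(np.float32(B[:,:2]*1000));print(rc);q=cv2.boxPoints(rc);e=max([q[1]-q[0],q[2]-q[1]],key=np.linalg.norm);print(np.degrees(np.arctan2(e[1],e[0]))%180)
t=ray(m,252,141.5,.023)[:2];t-=s[:2];print("ptr",np.hypot(*t),np.degrees(np.arctan2(t[1],t[0])))
crop=cv2.convertScaleAbs(p[130:240,195:305],alpha=2.5);cv2.imwrite("pics/w2c.png",cv2.resize(crop,(600,600),interpolation=cv2.INTER_CUBIC)[:,:,::-1])
```

```text
disc [ 0.63460401 -0.27987231] 0.042549925970104235 171
bar top pts 934 0.060689772862960456
((612.3551635742188, -264.0967102050781), (13.80225944519043, 109.93071746826172), 55.677249908447266)
145.67725
ptr 0.04928925588264218 143.90545462091114
```

View pics/w2c.png

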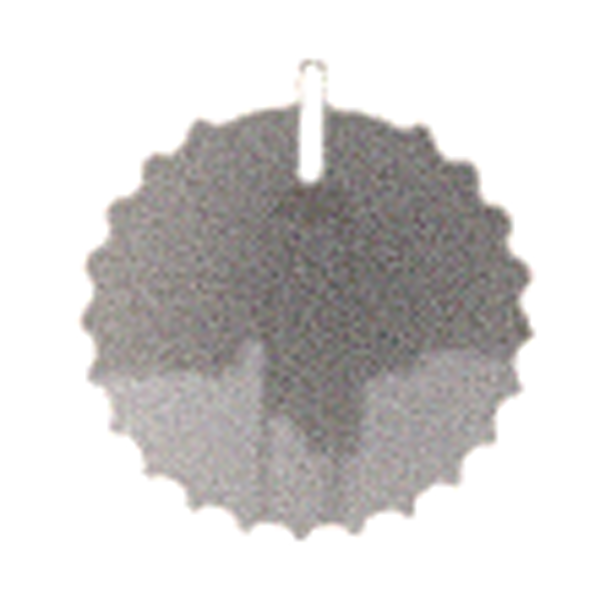

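Run:
```python
from h import *
import pickle
m,p,d=pickle.load(open("pics/w2.pkl","rb"))
vv,uu=np.mgrid[:384,:512]
P=np.linalg.solve(m["intrinsics"],np.stack([uu.ravel(),vv.ravel(),np.ones(uu.size)]))*d.ravel()
P=((rot(m)@P).T+m["position"]).reshape(384,512,3)
B=P[(P[...,2]>.055)&(np.hypot(P[...,0]-.634,P[...,1]+.279)<.036)];print(len(B))
rc=cv2.minAreaRect(np.float32(B[:,:2]*1000));print(rc,B.mean(0))
plan(.6345,-.2793,.049,55.5)
```

```text
6127
((624.7997436523438, -281.3984069824219), (45.32733154296875, 64.33204650878906), 37.64960861206055) [ 0.61203394 -0.26425853  0.2507233 ]
yaw now 56.152783045494786 turn [-0.09  0.    0.65] shift [ -3.5   5.8 141.4] rows>= 2.3
```

Request:
apply_moves:
  increments:
    - [0,0,0.6,-3.5,5.8,45,60]
    - [0,0,0.6,-3.5,5.8,95,60]
    - [0,0,0.6,-3.5,5.8,130,60]
    - [0,0,0.6,-3.5,5.8,139,60]
    - [0,0,0.6,-3.5,5.8,139,60]

```text
time_s: 3.08
position: [0.6357, -0.2795, 0.0536]
tool_rot: [179.9, -0.0, 55.6]
ft_force: [-0.1, 0.5, 1.2]
finger_gap: 0.641
```

Run:
```python
from h import *
from bench import robot
s=state();print(s['position'],s['tool_rot'],s['finger_gap']*94)
plan(.6345,-.2793,.049,55.5)
```

```text
[ 0.63570596 -0.27946037  0.05355213] [ 1.79916255e+02 -1.48980011e-02  5.56235929e+01] 60.2166201570827
yaw now 55.62359286117275 turn [ 0.08 -0.01  0.12] shift [-0.5 -1.1  4.6] rows>= 0.1
```

Request:
apply_moves:
  increments:
    - [0,0,0,-0.5,-1,1,40]
    - [0,0,0,-0.5,-1,1,14]
    - [0,0,0,-0.5,-1,1,5]
    - [0,0,0,-0.5,-1,1,5]
    - [0,0,0,-0.5,-1,1,5]

```text
time_s: 3.7
position: [0.6339, -0.28, 0.051]
tool_rot: [-180.0, -0.0, 55.6]
ft_force: [0.1, 0.2, -0.4]
finger_gap: 0.145
```

Request:
apply_moves:
  increments:
    - [0,0,0,0,0,0,5]
    - [0,0,0,0,0,0,5]

```text
time_s: 3.95
position: [0.6338, -0.28, 0.0509]
tool_rot: [-180.0, 0.0, 55.6]
ft_force: [0.4, 0.6, -0.1]
finger_gap: 0.144
```

The grip reads 13.6 mm, as expected for the 14 mm bar. I lift and go over to the tap.

Request:
apply_moves:
  increments:
    - [0,0,0,0,0,-40,5]
    - [0,0,0,0,0,-100,5]
    - [0,0,0,0,0,-150,5]
    - [0,0,0,0,0,-160,5]

```text
time_s: 4.45
position: [0.6347, -0.2804, 0.2151]
tool_rot: [179.7, -0.0, 55.6]
ft_force: [0.1, 0.3, -1.7]
finger_gap: 0.146
```

Run:
```python
from h import *
from bench import robot
s=state();print(s['position'],s['tool_rot'],s['finger_gap']*94)
m=robot.camera_model("wrist");p,d=robot.camera("wrist")
import pickle;pickle.dump((m,p,d,s),open("pics/w3.pkl","wb"))
cv2.imwrite("pics/w3.png",cv2.convertScaleAbs(p,alpha=1.8)[:,:,::-1])
plan(.593,.1063,.215,0.8)
```

```text
[ 0.63465882 -0.28044889  0.21505694] [ 1.79669037e+02 -4.05919675e-02  5.55658441e+01] 13.681932791467691
yaw now 55.56094694536515 turn [ 0.18 -0.13 54.76] shift [ 295.5 -252.7   -2. ] rows>= 6.2
```

View pics/w3.png

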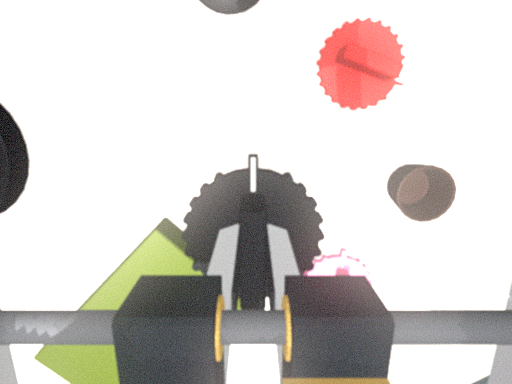

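Run:
```python
from h import *
import pickle
m,p,d,s=pickle.load(open("pics/w3.pkl","rb"))
T=R.from_euler('xyz',s['tool_rot'],degrees=True)
zt=s['position'][2]-.051
def tl(u,v,h):return T.inv().apply(ray(m,u,v,zt+h)-s['position'])*1000
print("tip top",tl(253,154.5,.023),"depth there",d[155:160,253],"cam tip->",)
# rim contour dark region upper half: fit circle at disc top
x=np.uint8(p.max(2)<50);x[:165]=0;x[270:]=0;x[:,:175]=0;x[:,335:]=0
c=max(cv2.findContours(x,0,2)[0],key=cv2.contourArea)[:,0]
c=c[(c[:,1]>167)&(c[:,1]<262)]
C=np.array([tl(u,v,.024)[:2] for u,v in c]);r=np.hypot(*C.T);C=C[(r>38)&(r<47)];A=np.c_[2*C,np.ones(len(C))]
for _ in range(6):
    q=np.linalg.lstsq(A,(C**2).sum(1),rcond=None)[0];R0=np.sqrt(q[2]+q[:2]@q[:2]);k=abs(np.hypot(*(C-q[:2]).T)-R0)<1.8;C=C[k];A=A[k]
print("disc in tool mm",q[:2],R0,len(C))
tip=tl(253,154.5,.023);print("dir from tool -y deg",np.degrees(np.arctan2(tip[0]-q[0],-(tip[1]-q[1]))))
```

```text
tip top [  0.08721641 -49.87532438  27.71243306] depth there [0.1878008  0.18786818 0.18573514 0.18487501 0.18500751] cam tip->
disc in tool mm [-35.85781393  11.36969341] 4.747423627374861 25
dir from tool -y deg 30.408901771939796
```

The pointer tip in the tool frame is at (0.1, -49.9) mm, so the grip is centred. I carry it to the tap, turning to the spindle angle.

Request:
apply_moves:
  increments:
    - [0,0,9,35,-30,-10,5]
    - [0,0,18,76,-65,-15,5]
    - [0,0,27,117,-100,-15,5]
    - [0,0,36,158,-135,-15,5]
    - [0,0,45,199,-170,-15,5]

```text
time_s: 5.12
position: [0.6052, -0.018, 0.2239]
tool_rot: [-180.0, 0.2, 10.3]
ft_force: [0.6, -0.0, -0.9]
finger_gap: 0.147
```

Run:
```python
from h import *
plan(.593,.1063,.18,0.8)
```

```text
yaw now 10.262598684733721 turn [-0.03  0.17  9.46] shift [  10.2 -124.5   43.9] rows>= 2.1
```

Request:
apply_moves:
  increments:
    - [0,0,4,4,-50,5,5]
    - [0,0,8,8,-98,15,5]
    - [0,0,9.4,10,-124,30,5]
    - [0,0,9.4,10,-124,40,5]
    - [0,0,9.4,10,-124,40,5]

```text
time_s: 5.75
position: [0.5928, 0.1032, 0.1842]
tool_rot: [180.0, 0.2, 1.2]
ft_force: [-0.1, -0.3, -1.7]
finger_gap: 0.145
```

Run:
```python
from h import *
from bench import robot
print(state()['position'],state()['ft_force'],state()['ft_torque'])
plan(.593,.1063,.155,0.8)
p,d=robot.camera("scene");cv2.imwrite("pics/s4.png",cv2.resize(p[100:230,210:340],(600,600),interpolation=cv2.INTER_CUBIC)[:,:,::-1])
```

```text
[0.59276068 0.10317901 0.18417491] [-0.09163202 -0.27303502 -1.72368299] [-0.05381833  0.03679053  0.04843638]
yaw now 1.1695966917347884 turn [0.03 0.17 0.37] shift [ 0.4 -3.1 29.2] rows>= 0.5
```

View pics/s4.png

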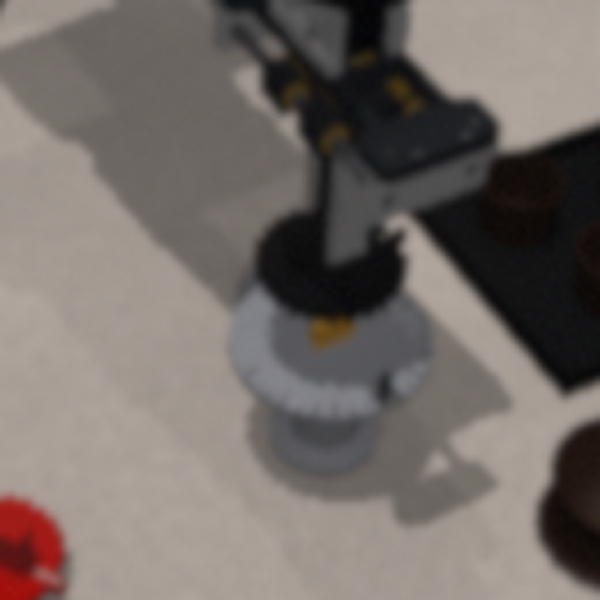

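Request:
apply_moves:
  increments:
    - [0,0,0.3,0,-1.5,10,5]
    - [0,0,0.3,0,-1.5,20,5]
    - [0,0,0.3,0,-1.5,23,5]
    - [0,0,0.3,0,-1.5,23,5]
    - [0,0,0.3,0,-1.5,23,5]

```text
time_s: 6.42
position: [0.5934, 0.1054, 0.1632]
tool_rot: [-180.0, -0.0, 0.9]
ft_force: [-0.1, -0.9, -1.1]
finger_gap: 0.148
```

Run:
```python
from h import *
s=state();print(s['position'],s['ft_force'])
plan(.593,.1063,.141,0.7)
```

```text
[0.59336673 0.1054494  0.16324482] [-0.05020009 -0.93857065 -1.10808378]
yaw now 0.8664847154206243 turn [-0.   -0.03  0.17] shift [-0.4 -0.9 22.2] rows>= 0.4
```

Request:
apply_moves:
  increments:
    - [0,0,0,-0.4,-0.9,3,5]
    - [0,0,0,-0.4,-0.9,5,5]
    - [0,0,0,-0.4,-0.9,6,5]
    - [0,0,0,-0.4,-0.9,7,5]
    - [0,0,0,-0.4,-0.9,7,5]

```text
time_s: 7.05
position: [0.5928, 0.1063, 0.1559]
tool_rot: [180.0, 0.0, 0.9]
ft_force: [-0.2, -0.9, -1.7]
finger_gap: 0.146
```

Request:
apply_moves:
  increments:
    - [0,0,0.2,0,0,1,5]
    - [0,0,0.2,0,0,2,5]
    - [0,0,0.2,0,0,2,5]

```text
time_s: 7.42
position: [0.5928, 0.1063, 0.1539]
tool_rot: [180.0, 0.0, 0.7]
ft_force: [-0.8, 0.4, -1.2]
finger_gap: 0.143
```

Request:
apply_moves:
  increments:
    - [0,0,0,0,0,1,5]
    - [0,0,0,0,0,2,5]
    - [0,0,0,0,0,2.5,5]
    - [0,0,0,0,0,2.5,5]

```text
time_s: 7.92
position: [0.5929, 0.1064, 0.1515]
tool_rot: [180.0, -0.0, 0.7]
ft_force: [1.6, -0.3, -1.1]
finger_gap: 0.146
```

Request:
apply_moves:
  increments:
    - [0,0,0,0,0,1.5,5]
    - [0,0,0,0,0,3,5]
    - [0,0,0,0,0,4,5]
    - [0,0,0,0,0,4,5]

```text
time_s: 8.43
position: [0.5929, 0.1063, 0.1474]
tool_rot: [-180.0, -0.0, 0.7]
ft_force: [2.1, -0.2, -2.5]
finger_gap: 0.145
```

Request:
apply_moves:
  increments:
    - [0,0,0,0.3,0,1.5,5]
    - [0,0,0,0.3,0,3,5]
    - [0,0,0,0.3,0,4,5]
    - [0,0,0,0.3,0,4,5]

```text
time_s: 8.93
position: [0.593, 0.1064, 0.1433]
tool_rot: [180.0, 0.0, 0.7]
ft_force: [0.6, 0.3, -2.8]
finger_gap: 0.145
```

Request:
apply_moves:
  increments:
    - [0,0,0,0,0,1,5]
    - [0,0,0,0,0,2,5]
    - [0,0,0,0,0,2,5]

```text
time_s: 9.3
position: [0.593, 0.1063, 0.1413]
tool_rot: [180.0, 0.0, 0.7]
ft_force: [1.3, -0.2, -1.2]
finger_gap: 0.148
```

Request:
apply_moves:
  increments:
    - [0,0,0,0,0,0.5,5]
    - [0,0,0,0,0,0.8,5]
    - [0,0,0,0,0,0.8,5]

```text
time_s: 9.68
position: [0.5931, 0.1064, 0.1408]
tool_rot: [-180.0, -0.0, 0.7]
ft_force: [-2.6, 0.2, 1.9]
finger_gap: 0.149
```

Contact is felt at home: TCP z 140.8 mm and Fz about +4 N over the hanging value. Now I turn it gently.

Request:
apply_moves:
  increments:
    - [0,0,4,0,0,0,5]
    - [0,0,9,0,0,0,5]
    - [0,0,14,0,0,0,5]
    - [0,0,19,0,0,0,5]
    - [0,0,22,0,0,0,5]

```text
time_s: 10.3
position: [0.5938, 0.1065, 0.1409]
tool_rot: [-179.9, -0.1, -21.4]
ft_force: [4.3, 0.2, -1.7]
finger_gap: 0.147
```

Request:
apply_moves:
  increments:
    - [0,0,5,0,0,0,5]
    - [0,0,11,0,0,0,5]
    - [0,0,17,0,0,0,5]
    - [0,0,23,0,0,0,5]
    - [0,0,29,0,0,0,5]

```text
time_s: 10.92
position: [0.594, 0.1063, 0.1409]
tool_rot: [-179.9, -0.1, -50.5]
ft_force: [5.6, -0.4, -2.4]
finger_gap: 0.144
```

Request:
apply_moves:
  increments:
    - [0,0,6,0,0,0,5]
    - [0,0,12,0,0,0,5]
    - [0,0,18,0,0,0,5]
    - [0,0,24,0,0,0,5]
    - [0,0,28,0,0,0,5]

```text
time_s: 11.55
position: [0.5941, 0.1061, 0.1409]
tool_rot: [-179.9, -0.1, -78.5]
ft_force: [6.7, -2.9, -2.1]
finger_gap: 0.151
```

Run:
```python
from h import *
s=state();print(s['position'],s['ft_force'],s['ft_torque'])
plan(.593,.1063,.1408,-87.5)
```

```text
[0.59406768 0.10605871 0.14091948] [ 6.72355245 -2.9143518  -2.10981493] [-0.4520302  -1.20522363  0.19741481]
yaw now -78.48711105241468 turn [-0.15 -0.04  9.01] shift [-0.4  1.   0.1] rows>= 0.8
```

Request:
apply_moves:
  increments:
    - [0,0,4,0,-0.4,0,5]
    - [0,0,8,0,-0.8,0,5]
    - [0,0,9,0,-0.8,0,5]
    - [0,0,9,0,-0.8,0,5]

```text
time_s: 12.05
position: [0.5943, 0.1061, 0.1408]
tool_rot: [-179.9, -0.0, -87.3]
ft_force: [2.3, -5.1, 0.2]
finger_gap: 0.151
```

Run:
```python
from h import *
from bench import robot
s=state();print(s['position'],s['tool_rot'],s['ft_force'],s['ft_torque'])
m=robot.camera_model("wrist");p,d=robot.camera("wrist")
import pickle;pickle.dump((m,p,d,s),open("pics/w5.pkl","wb"))
cv2.imwrite("pics/w5.png",cv2.convertScaleAbs(cv2.resize(p[60:260,150:360],(630,600),interpolation=cv2.INTER_CUBIC),alpha=1.6)[:,:,::-1])
```

```text
[0.59429184 0.10607168 0.14084294] [-1.79939357e+02 -4.49756305e-02 -8.72814690e+01] [ 2.28396328 -5.11202117  0.23855125] [-1.0254519  -0.46590422  0.18452564]
```

View pics/w5.png

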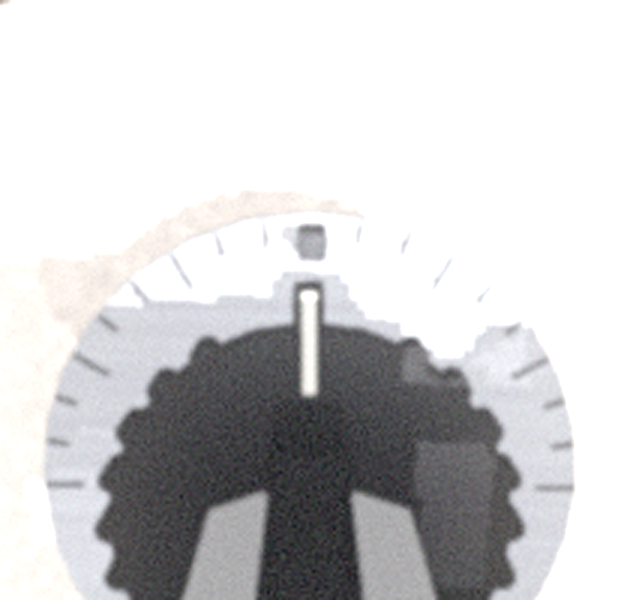

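Run:
```python
from h import *
import pickle
m,p,d,s=pickle.load(open("pics/w5.pkl","rb"))
f=lambda u,v,z:ray(m,150+u/3,60+v/3,z)[:2]*1000
tip=f(308.5,286,.113); base=f(309.5,395,.1165);tab=f(312,242,.112);tabf=f(312,257,.1)
a=f(65,484,.09);b=f(555,488,.09)
print("tip",tip,"line base",base,"tab top",tab,tabf,"ticks",a,b,(a+b)/2,"perp ang",np.degrees(np.arctan2(*(a-b)[::-1]))-90)
print("line ang",np.degrees(np.arctan2(*(tip-base)[::-1])))
c=(a+b)/2
for n,q in(("tip",tip),("tab",tab)):
    t=q-c;print(n,np.hypot(*t),np.degrees(np.arctan2(t[1],t[0])))
# all tick pairs
for u,v,z in[(65,484,.09),(58,442,.09),(66,400,.09),(92,365,.09),(107,323,.09),(139,291,.09),(181,271,.09),(220,243,.09),(265,234,.09),(359,234,.09),(404,243,.09),(443,271,.09),(484,295,.09),(513,330,.09),(530,369,.09),(554,404,.09),(562,446,.09),(555,488,.09)]:
    t=f(u,v,z)-c;print(round(np.degrees(np.arctan2(t[1],t[0])),1),end=" ")
```

```text
tip [642.70487688 108.47236217] line base [621.86748535 107.28169678] tab top [651.06246761 108.19879803] [646.80740405 107.93366632] ticks [591.16975141 161.88970174] [595.53706432  49.48044227] [593.35340786 105.685072  ] perp ang 2.2249306553130594
line ang 3.270370895281046
tip 49.430117144220844 3.23253768090186
tab 57.763780999522126 2.494147490176588
92.2 82.2 72.2 62.3 52.3 42.4 32.3 22.1 12.4 -7.6 -17.2 -27.5 -37.9 -48.0 -57.8 -67.6 -77.7 -87.8
```

Request:
apply_moves:
  increments:
    - [0,0,0.8,0.4,0,0,5]
    - [0,0,0.8,0.4,0,0,5]
    - [0,0,0.8,0.4,0,0,5]

```text
time_s: 12.48
position: [0.5943, 0.106, 0.1409]
tool_rot: [-179.9, -0.0, -88.1]
ft_force: [4.6, -3.1, 0.4]
finger_gap: 0.15
```

Request:
apply_moves:
  increments:
    - [0,0,0,0,0,0,20]
    - [0,0,0,0,0,0,34]
    - [0,0,0,0,0,0,34]
    - [0,0,0,0,0,0,34]
    - [0,0,0,0,0,0,34]

```text
time_s: 13.1
position: [0.5939, 0.1061, 0.1406]
tool_rot: [180.0, 0.0, -88.1]
ft_force: [0.2, -0.2, -1.1]
finger_gap: 0.357
```

Request:
apply_moves:
  increments:
    - [0,0,0,0,0,-15,34]
    - [0,0,0,0,0,-50,34]
    - [0,0,0,0,0,-85,34]
    - [0,0,0,0,0,-85,34]
    - [0,0,0,0,0,-85,34]

```text
time_s: 13.72
position: [0.5937, 0.1061, 0.2255]
tool_rot: [180.0, 0.0, -88.1]
ft_force: [-0.1, -0.0, 0.0]
finger_gap: 0.365
```

Run:
```python
from h import *
from bench import robot
s=state();print(s['position'],s['tool_rot'],s['ft_force'],s['finger_gap'])
m=robot.camera_model("wrist");p,d=robot.camera("wrist")
import pickle;pickle.dump((m,p,d,s),open("pics/w6.pkl","wb"))
cv2.imwrite("pics/w6.png",cv2.convertScaleAbs(cv2.resize(p[90:270,165:345],(600,600),interpolation=cv2.INTER_CUBIC),alpha=1.6)[:,:,::-1])
p,d=robot.camera("scene");cv2.imwrite("pics/s6.png",p[:,:,::-1])
```

```text
[0.593702   0.10609121 0.22552176] [ 1.79978468e+02  2.73801886e-05 -8.81368319e+01] [-0.14921708 -0.04843096  0.00688173] 0.36453771022019543
```

View pics/w6.png

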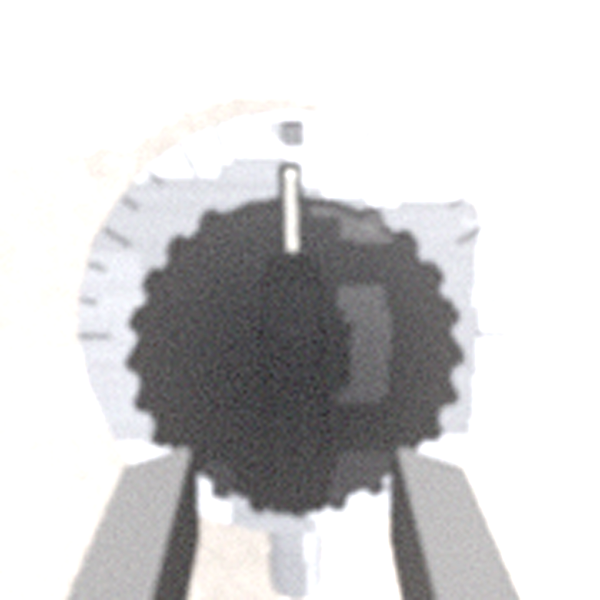

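View pics/s6.png

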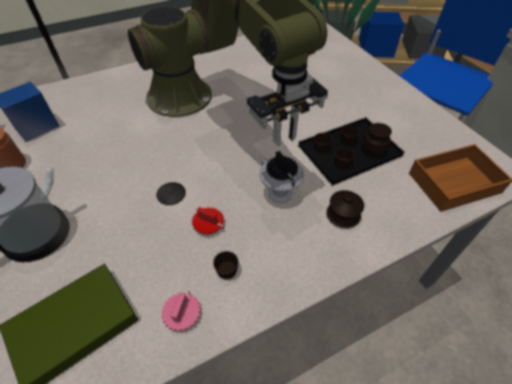

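The pointer line at crop (290,170) stands in line with the tab at (290,131). The wheel stayed put, the gripper is clear, and the other things look unmoved. One numeric check, then I hand in.

Run:
```python
from h import *
import pickle
from bench import robot
m,p,d,s=pickle.load(open("pics/w6.pkl","rb"))
k=180/600
f=lambda u,v,z:ray(m,165+u*k,90+v*k,z)[:2]*1000
tip=f(290,166,.113);tab=f(290,132,.112);c=np.array([593.4,105.9])
for q in(tip,tab,f(292,250,.1165)):
    t=q-c;print(np.hypot(*t),np.degrees(np.arctan2(t[1],t[0])))
# disc top height (bright patch right of bar), table-bias check
vv,uu=np.mgrid[:384,:512]
P=np.linalg.solve(m["intrinsics"],np.stack([uu.ravel(),vv.ravel(),np.ones(uu.size)]))*d.ravel()
Z=((rot(m)@P).T+m["position"]).reshape(384,512,3)[...,2]
print("disc top z",np.median(Z[180:205,215:228]),np.median(Z[180:205,283:295]),"plate",np.median(Z[205:215,193:199]),"bar top",np.median(Z[175:190,250:256]))
```

```text
49.26943907301103 2.9729184758609324
57.5411338281672 2.813920370038974
28.676506023352314 2.7580610492543216
disc top z 0.11487024502063453 0.11476746867534579 plate 0.08865046695237333 bar top 0.15076033626060056
```

```bash
python3 -c "
from bench import robot
print(robot.job_done())"
```

```text
the job is handed in; nothing more can be done
None
```

The black handwheel is back on the tap, fully home, with its pointer at the tab. I handed the job in at about 14 s of the 54 s allowed; no verdict is reported.

**What I did:** I measured the spindle angle with the wrist camera (about 91° in the world frame). I gripped the wheel by its bar and lowered it in small steps at that angle. It dropped on at the first try without any searching. I felt the plate at a wrist force of about 4 N, turned the wheel about 89° while it was home, opened the jaws and lifted clear. The wrist force stayed below about 8 N at every reading.

**Last checks after letting go:**
- **Height:** the disc top is 26.2 mm above the plate, against 26 mm nominal for home. The depth camera read about 1.3 mm low overall, and the difference cancels that.
- **Pointer:** it is 49.3 mm from the axis. Its direction differs from the tab's by about 0.2° in the last picture, well under 1 mm at the tip.
- **Surroundings:** the tea things look unmoved in the scene view (checked by eye, not measured), and the gripper is about 85 mm above its release height.

**Disagreements:**
- **Tap yaw:** the estimates ranged from 2.2° to 2.9° between ticks, spout and tab, apart from a few rough single tab readings outside that. This is about 0.6 mm at the pointer.
- **Disc in the gripper:** a circle fit of the held disc failed, so I relied on the pointer tip instead, which showed the grip centred.

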